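# Charge the mill jar and hold its bayonet lid at half-turn

## Robot

A 6-joint arm with a two-finger parallel gripper is mounted at the origin on the work surface. World frame = base frame: x ahead of the robot, y to its left, z up, the work surface at z = 0. Lengths are in m, angles in rad, forces in N, time in s.
With the tool pointing down it reaches from about 0.275 to 1 m from the base axis. Payload 8.4 kg.
Tool frame: the origin (TCP) lies on the centre line of the jaws, within the pads' length; the fingertips stand 8 mm ahead of it and the grasp point (between the pads) lies 11 mm behind it; z points along the fingers, x is the direction in which the jaws open and shut, and the axes are right-handed (so a half turn about z gives the same grasp; the last joint's range is limited). The gripper opens to 85 mm and grips with 20 to 120 N. Pads are 22 mm wide; open, the fingers measure 114 mm over their backs; the gripper's body (76 mm by 85 mm) begins 54 mm behind the grasp point. The pads swing forward as they close: fully open they stand 13 mm farther back than shut.
Start: joints at [1.17, 0.353, 1.633, -0, 1.155, -0.002], TCP at [0.243, 0.576, 0.239] pointing down, gripper open.
Joint ranges: [-2.63, 2.63], [-0.92, 2.1], [0.06, 2.66], [-1.3, 4.44], [0, 2.69], [-3.02, 3.02]. Speed limits (rad/s): [2.22, 2.22, 2.79, 3.14, 3.14, 3.14].

## Interface

Orientations are given as a unit quaternion [w, x, y, z].
In Python, from plant import r, fingers, eyes gives the robot as it stands. Calls block until the motion is done:
- r.move_pose(position, orientation): joint-space move of the TCP to a pose.
- r.move_straight(position, attitude=None, velocity=0.15, until_force=None): straight line of the TCP; attitude=None keeps the orientation; velocity is the mean speed in m/s. With until_force (N) it stops when the force on the tool has changed by that much, and returns True; else False.
- r.goto_joints(angles): joint-space move.
- fingers.grip(opening, strength=None): opening from 0.0 (shut) to 1.0 (fully open); strength is the grip in N (None keeps the last); returns when the fingers have stopped.
- r.dwell(seconds).
- r.solve_ik(position, orientation): joint angles nearest the present ones, or None.
- r.read_state(): the state.
- eyes.read_camera(name): name is "scene" or "top" or "wrist"; returns a dict with "color" (480x640x3 uint8, blue, green, red), "camera_matrix" (3x3 intrinsics, pixels), "position" and "orientation" of the camera in the world. Camera axes: x right, y down, z forward; pixel columns grow to the right and rows downward; lengths in m; the calibration is good to about 2 mm. A picture is of the moment at which its call begins. There is no depth.
A pose or a line that the arm cannot do raises r.Unreachable and nothing moves.
- r.finish_job(): hands the job in, once; it reports no verdict.
The state is a dict: "clock": time; "qpos": joint angles; "joint_velocities": joint speeds; "joint_torque": joint torques, N m; "eef_pos": TCP position; "tool_rot": TCP orientation; "wrist_force": force on the tool from outside, world axes, zero at the start; "moment": the same for the moment, N m; "finger_gap": opening from 0.0 (shut) to 1.0 (fully open).
Only numpy, scipy, OpenCV 4.12 (cv2) and the standard library are available. Lean on these libraries where they do the work, as an engineer would, in place of code of your own. Each camera call takes 0.05 s, during which the arm holds its last target. There are 200 camera calls.

## Task

Charge the mill jar: pick up the small tray by its handle, tip all four ceramic pebbles off its open end into the jar without spilling any, and set the empty tray back down flat on the bench. Then put the bar-handled bayonet lid on the jar, lugs down through the notches, turn it clockwise to the half-turn mark (45 degrees), short of the lock and never on into it, and finish still gripping the lid and holding it seated there against its spring for purging: do not let go. Leave everything else on the bench as it is.

Things in the scene. Friction and masses are not known exactly. Their poses are not given: they have to be found in the camera images.
- jar: steel mill jar, 112 mm across, fixed upright on a white round stand (144 mm across) bolted to the bench. Origin: on the jar's axis at bench level, z up. Rim's flat top 114 mm above the bench, round mouth 82 mm across, inner floor 30 mm above the bench. Dark marks on the outer wall, each found twice (opposite), reach out to a radius of 69 mm, their tops 8 mm below the rim
- jar_mouth (a point): centre of the mouth at the level of the rim's top (114 mm); axes as the jar's. The mouth's inward flange, 6 mm thick, has two notches, 26 mm wide, out to a radius of 50 mm, along the jar's +x and -x (two thin ribs outside beside each: open mark). The lid's lugs go down through them; then the lid turns CLOCKWISE seen from above, lugs under the flange
- jar_half (a point): same point as jar_mouth; its x axis points at the half-turn mark, a single radial fin 45 degrees clockwise (from above) from the jar's +x: at half-turn the lid's x axis lies along it, either way round. The lock mark is a broad block 86 degrees clockwise from the notch
- ring (a joint): sprung ring inside the rim, pushed by the lid's lugs; rad, clockwise positive, 0 at rest. First met when the lid is 0.16 rad past the notches: reads the lid's turn less 0.16 (about 0.62 at half-turn, at most 1.34 locked). Pushes back 0.02 N m at first, 0.10 at half-turn, 0.2 locked: the lid turns back if let go. From 56 degrees of lid turn two sprung lock pins resist
- lid: bayonet lid, 240-375 g, resting on its plug on the bench. Origin: centre of the plug's underside, z up. Plug 74 mm across; disc 108 mm across, 22 to 30 mm above the origin; bar handle on top. Two lugs 16 mm wide reach to a radius of 46 mm along +x and -x, 4 to 14 mm up. Same turned half round. Seated, disc flat on the rim, origin is 92 mm above the bench on the jar's axis (4 mm clearance all round)
- lid_grip (a point): where to grip the lid: middle of its black bar handle, 54 mm above the lid's origin; axes as the lid's. The bar is 62 mm long (along x, in line with the lugs and with two small noses on the disc's edge, to radius 63 mm), 14 mm wide (y; fingers close along y) and stands from 30 to 70 mm above the lid's origin
- tray: small steel tray, 220 g, 120 mm long (its x), 62 mm wide, floor 3 mm, side walls 18 mm tall and 3 mm thick, open without a lip at its -x end; upright white handle plate at the +x end. Origin: centre of the underside, z up. Slippery: the pebbles slide once it is tilted some 20 degrees
- tray_handle (a point): where to grip the tray: in the handle plate, 60 mm along the tray's +x, 45 mm above its underside; axes as the tray's. The plate is 12 mm thick (x; fingers close along x), 48 mm wide (y), its top 62 mm above the tray's underside
- tray_spout (a point): middle of the floor's edge at the open end, 60 mm along the tray's -x, 3 mm above the underside
- pebble0: one of four white glazed ceramic milling pebbles, a cylinder 18 mm across and 16 mm tall, 15 g, standing on the tray's floor at the start. Origin: its centre
- pebble1: one of four white glazed ceramic milling pebbles, a cylinder 18 mm across and 16 mm tall, 15 g, standing on the tray's floor at the start. Origin: its centre
- pebble2: one of four white glazed ceramic milling pebbles, a cylinder 18 mm across and 16 mm tall, 15 g, standing on the tray's floor at the start. Origin: its centre
- pebble3: one of four white glazed ceramic milling pebbles, a cylinder 18 mm across and 16 mm tall, 15 g, standing on the tray's floor at the start. Origin: its centre
- knoblid: bystander, to be left alone: a plain round steel lid with a round knob, 72 mm across, 36 mm tall (no lugs, not the jar's lid). Origin: centre of its underside
- creamjar: bystander, to be left alone: a closed white cream jar, 52 mm across, 45 mm tall. Origin: centre of its underside
- serum: bystander, to be left alone: an amber bottle, 40 mm across, 110 mm tall. Origin: centre of its underside
- lotion: bystander, to be left alone: a blue plastic bottle, 56 mm across, 150 mm tall. Origin: centre of its underside
- beaker: bystander, to be left alone: an empty glass beaker, 68 mm across, 85 mm tall. Origin: centre of its underside
- bowl: bystander, to be left alone: a steel bowl, 110 mm across, 45 mm tall. Origin: centre of its underside
- spatula: bystander, to be left alone: a spatula lying flat, 280 mm long, along its own x. Origin: centre of its underside
Things that resemble listed ones, but are neither listed nor needed, are in the scene too. Leave any yellow look-alike of the lid alone. Leave any green look-alike of the jar alone.

How it is judged:
By the outcome, as a careful person would: the job done as asked, in the order asked, and still so for the second after the job is handed in, while the arm keeps its last pose, push and grip.
It also fails if it takes over 72 s, if anything falls off the work surface, if the arm or the gripper's body presses on something with over 40 N, if the wrist force passes 120 N, or if a joint passes its speed limit or range.

## Working session

There is one attempt and no reset: what is moved stays moved. The work goes in short steps, each a Python script; the robot and the scene stay as the last script left them, time stands still between calls to the robot, and variables do not carry over. Pictures are saved under pics/ and viewed, about 8 in all and at most 12, crops included, and the job is handed in when it is done.

```bash
ls; mkdir -p pics; cat > h.py <<'E'
import numpy as np, cv2
from scipy.spatial.transform import Rotation as R
from plant import r, fingers, eyes
def Rq(q): return R.from_quat([q[1],q[2],q[3],q[0]])
def Q(rot): x,y,z,w=rot.as_quat(); return [w,x,y,z]
def cam(n,save=None):
    c=eyes.read_camera(n)
    if save: cv2.imwrite('pics/'+save+'.png',c['color']); np.savez('pics/'+save+'.npz',K=c['camera_matrix'],p=c['position'],q=c['orientation'])
    return c
def px(name,u,v,z):
    d=np.load('pics/'+name+'.npz'); ray=Rq(d['q']).apply(np.linalg.inv(d['K'])@[u,v,1.]); p=d['p']
    return p+ray*(z-p[2])/ray[2]
def proj(name,P):
    d=np.load('pics/'+name+'.npz'); c=d['K']@Rq(d['q']).inv().apply(np.array(P)-d['p']).T
    return (c[:2]/c[2]).T
def down(yaw): # tool z down, tool x at yaw in world
    return R.from_euler('z',yaw)*R.from_euler('x',np.pi)
E
python3 - <<'E'
from h import *
for n in('top','scene'):
    c=cam(n,n+'0'); print(n,c['camera_matrix'],c['position'],c['orientation'])
print(r.read_state())
E
```

```text
pics
top [[571.31986606   0.         316.73592064]
 [  0.         571.31986606 230.97453005]
 [  0.           0.           1.        ]] [ 0.40366008 -0.02859969  1.41786058] [ 0.03760246 -0.69745968  0.71484393 -0.03367798]
scene [[503.47263744   0.         313.05187623]
 [  0.         503.47263744 243.69213271]
 [  0.           0.           1.        ]] [1.16299672 0.47853564 0.77563989] [-0.17498361  0.38461448  0.82090738 -0.38413997]
{'clock': 0.1, 'qpos': array([ 1.16959946e+00,  3.53599105e-01,  1.63404593e+00,  1.99693805e-05,
        1.15520793e+00, -2.39440846e-03]), 'joint_velocities': array([-1.32325469e-03, -5.71852849e-04, -2.65521579e-03, -9.94140682e-05,
       -3.91239988e-03,  1.11000370e-03]), 'joint_torque': array([-2.97031129e-04, -6.06361699e+01, -3.42819715e+01,  1.36395983e-05,
        3.90058718e-03, -1.49438699e-05]), 'eef_pos': array([0.24252673, 0.57557761, 0.23863005]), 'tool_rot': array([ 3.39614275e-04,  8.33163231e-01,  5.53026792e-01, -5.30883203e-04]), 'wrist_force': array([0.09710956, 0.37991473, 0.21467351]), 'moment': array([ 0.03468859,  0.04902428, -0.00406983]), 'finger_gap': 0.999194481640821}
```

View pics/top0.png

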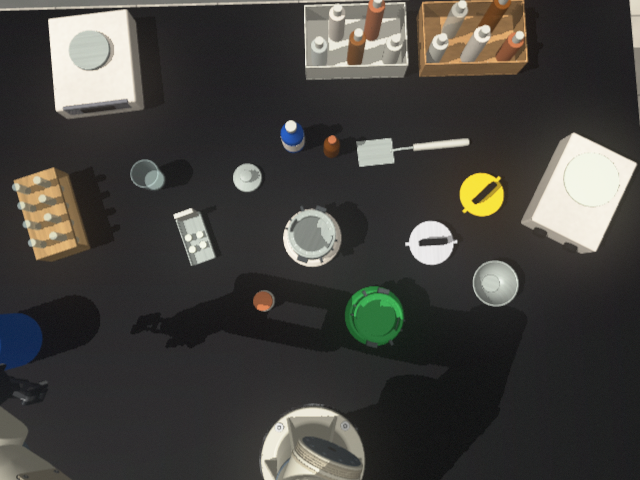

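View pics/scene0.png

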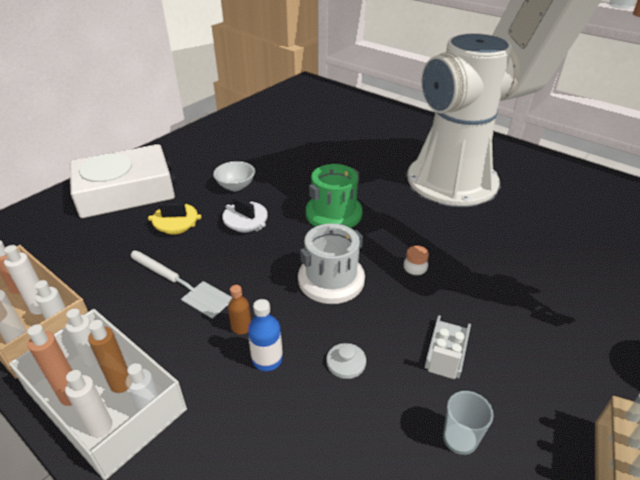

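The top view shows these candidates:
- **Jar:** grey at (312,237) or green at (375,316). The grey steel one on the white stand is meant.
- **Lid:** silver at (431,243) or yellow at (482,194). The silver one is meant.
- **Tray:** (195,237), with its handle end near (184,213).

I'll confirm these in one enlarged crop.

```bash
python3 - <<'E'
from h import *
im=cv2.imread('pics/top0.png')
def t(u,v,w,h,s): return cv2.resize(im[v:v+h,u:u+w],None,fx=s,fy=s,interpolation=cv2.INTER_CUBIC)
# jar 70x70 @(277,202); tray 50x70 @(170,202); lid 60x60 @(401,213)
a=t(277,202,72,72,5.5); b=t(400,212,64,64,6); 
top=np.zeros((400,800,3),np.uint8); top[:396,:396]=a; top[:384,402:786]=b
c=t(168,202,64,66,3)
cv2.imwrite('pics/crop1.png',top)
s=cv2.imread('pics/scene0.png')
d=cv2.resize(s[215:305,290:370],None,fx=5,fy=5,interpolation=cv2.INTER_CUBIC)
e=t(165,202,60,70,6.4)
o=np.zeros((450,800,3),np.uint8); o[:450,:400]=d; o[:448,402:786]=e
cv2.imwrite('pics/crop2.png',o)
E
```

```text
(no output)
```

View pics/crop1.png

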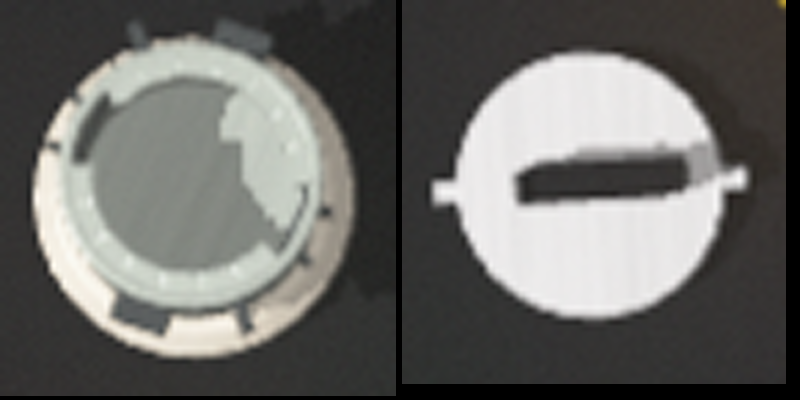

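View pics/crop2.png

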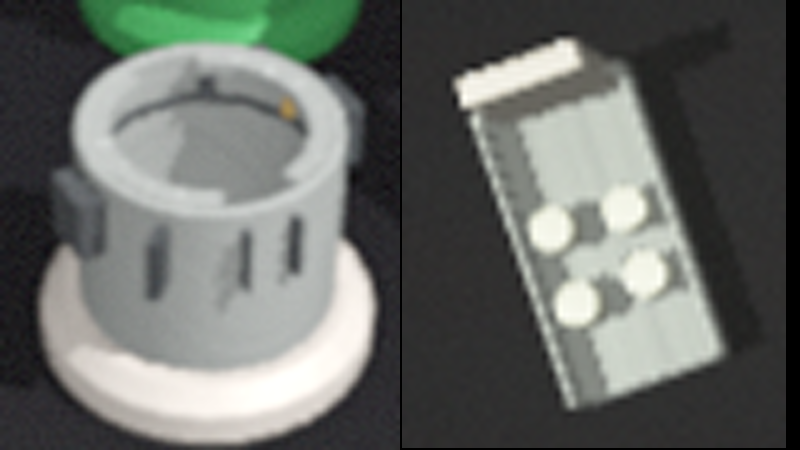

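The crops confirm the grey jar and the silver lid. On the jar (left tile of crop 1):
- Fins at (138,33) and (247,322).
- Broad lock blocks at (243,37) and (143,318).
- Rib pairs at (75,100)/(55,147) and (325,211)/(305,258).

The lid's noses are at (440,191) and (740,179). The tray's handle top runs (455,85)–(575,40) in the right tile of crop 2, and its open-end corners are (572,408) and (725,352).

```bash
python3 - <<'E'
from h import *
def P(x,y,s,u0,v0,x0,z): return px('top0',u0+(x-x0+.5)/s-.5,v0+(y+.5)/s-.5,z)
jar={k:[P(*a,5.5,277,202,0,.104) for a in v] for k,v in dict(fin=[(138,33),(247,322)],lock=[(243,37),(143,318)],r1=[(75,100),(325,211)],r2=[(55,147),(305,258)]).items()}
for k,(a,b) in jar.items():
    d=a-b; print(k,((a+b)/2).round(4),'len',np.hypot(*d[:2]).round(4),'ang',np.degrees(np.arctan2(d[1],d[0])).round(1))
# outer rim edges of rim: left 62, right 322 , top 42, bottom 313
a,b=P(62,175,5.5,277,202,0,.114),P(322,175,5.5,277,202,0,.114);print('rim',a,b)
a,b=P(190,40,5.5,277,202,0,.114),P(190,312,5.5,277,202,0,.114);print('rim',a,b)
a,b=P(33,195,5.5,277,202,0,.0),P(355,195,5.5,277,202,0,.0);print('stand',a,b)
a,b=P(740,179,6,400,212,402,.026),P(440,191,6,400,212,402,.026); d=a-b
print('lid',(a+b)/2,np.hypot(*d[:2]),np.degrees(np.arctan2(d[1],d[0])))
a,b=P(588,51,6,400,212,402,.03),P(588,320,6,400,212,402,.03);print('disc',a,b,(a+b)/2)
a,b=P(456,185,6,400,212,402,.03),P(722,185,6,400,212,402,.03);print('disc',a,b,(a+b)/2)
T=[P(x,y,6.4,165,202,402,z) for x,y,z in((457,90,.062),(575,40,.062),(465,110,.062),(583,66,.062),(572,408,.018),(725,352,.018))]
hc=np.mean(T[:4],0);oc=np.mean(T[4:],0);d=hc-oc
print('tray',T,hc,oc,np.hypot(*d[:2]),np.degrees(np.arctan2(d[1],d[0])), np.degrees(np.arctan2(*(T[4]-T[5])[1::-1])),np.linalg.norm(T[4]-T[5]))
E
```

```text
fin [ 0.5306 -0.0108  0.104 ] len 0.1303 ang 19.2
lock [ 0.5305 -0.0112  0.104 ] len 0.1257 ang -20.9
r1 [ 0.5395 -0.0141  0.104 ] len 0.1152 ang 64.5
r2 [ 0.5199 -0.0053  0.104 ] len 0.115 ang 64.6
rim [0.53172294 0.04338107 0.114     ] [ 0.52902045 -0.06499258  0.114     ]
rim [ 0.58716989 -0.01130992  0.114     ] [ 0.47327509 -0.00865695  0.114     ]
stand [0.53414218 0.06299377 0.        ] [ 0.53051134 -0.0828628   0.        ]
lid [ 0.50957858 -0.30046068  0.026     ] 0.12205260452236619 -89.12340712983936
disc [ 0.56397998 -0.30130073  0.03      ] [ 0.4546347  -0.29645429  0.03      ] [ 0.50930734 -0.29887751  0.03      ]
disc [ 0.5106218  -0.24541524  0.03      ] [ 0.5079476  -0.35312006  0.03      ] [ 0.5092847  -0.29926765  0.03      ]
tray [array([0.58644745, 0.32024474, 0.062     ]), array([0.60422721, 0.27597397, 0.062     ]), array([0.57882772, 0.31723935, 0.062     ]), array([0.59432116, 0.27299585, 0.062     ]), array([0.46846246, 0.28732323, 0.018     ]), array([0.48848213, 0.2285254 , 0.018     ])] [0.59095589 0.29661348 0.062     ] [0.4784723  0.25792431 0.018     ] 0.11895128902181827 18.980853025444553 108.80284387738767 0.062112569190612026
```

```bash
cat >> h.py <<'E'
JAR=np.array([.5308,-.0106]); NOTCH=np.radians(64.5)
LID=np.array([.5094,-.2998]); LIDA=np.radians(90.9)
HND=np.array([.591,.2966]); TRA=np.radians(18.9)
def tcp_tray(spout,phi,th,flip,y=0.):
    Rt=R.from_euler('z',phi)*R.from_euler('y',-th)
    o=np.array(spout)-Rt.apply([-.060,0,.003])
    return o+Rt.apply([.060,y,.034]), Q(Rt*down(np.pi*flip))
E
python3 - <<'E'
from h import *
for flip in(0,1):
    o=HND-.12*np.array([np.cos(TRA),np.sin(TRA)])
    for z in(.003,.15): 
        p,q=tcp_tray([*o,z],TRA,0,flip); s=r.solve_ik(p,q); print('grip',flip,p.round(3),None if s is None else s.round(2))
    for phd in(0,20,45,60,75,90):
        ph=np.radians(phd); out=[]
        for th in(0,20,35,45):
            sp=[*(JAR+.018*np.array([np.cos(ph),np.sin(ph)])),.126]
            s=r.solve_ik(*tcp_tray(sp,ph,np.radians(th),flip)); out.append(None if s is None else s.round(2).tolist())
        print(flip,phd,*out,sep='\n   ')
E
```

```text
grip 0 [0.591 0.297 0.034] [ 0.46  0.64  1.68 -0.    0.82  0.13]
grip 0 [0.591 0.297 0.181] [ 0.46  0.46  1.6  -0.    1.08  0.13]
0
   0
   [-0.02, 0.5, 1.6, -0.0, 1.04, -0.02]
   [-0.02, 0.29, 1.88, 0.01, 0.62, -0.03]
   [-0.03, 0.17, 2.1, 0.06, 0.27, -0.08]
   [-0.03, 0.11, 2.24, 1.29, 0.02, -1.32]
0
   20
   [0.05, 0.49, 1.62, -0.0, 1.03, -0.3]
   [-0.02, 0.29, 1.88, 0.2, 0.65, -0.51]
   [-0.1, 0.18, 2.08, 0.68, 0.4, -1.02]
   [-0.17, 0.14, 2.21, 1.36, 0.37, -1.72]
0
   45
   [0.14, 0.45, 1.68, -0.0, 1.01, -0.65]
   [-0.02, 0.29, 1.89, 0.37, 0.75, -1.04]
   [-0.17, 0.22, 2.03, 0.82, 0.69, -1.55]
   [-0.28, 0.21, 2.12, 1.14, 0.75, -1.92]
0
   60
   [0.18, 0.42, 1.74, -0.0, 0.99, -0.87]
   [-0.01, 0.28, 1.89, 0.41, 0.84, -1.32]
   [-0.19, 0.25, 1.99, 0.8, 0.86, -1.76]
   [-0.31, 0.26, 2.04, 1.02, 0.95, -2.03]
0
   75
   [0.21, 0.37, 1.81, -0.0, 0.96, -1.1]
   [-0.01, 0.28, 1.89, 0.43, 0.92, -1.57]
   [-0.2, 0.28, 1.94, 0.74, 1.02, -1.94]
   [-0.32, 0.32, 1.96, 0.9, 1.13, -2.14]
0
   90
   [0.23, 0.33, 1.88, -0.0, 0.94, -1.34]
   [-0.01, 0.28, 1.89, 0.42, 1.01, -1.81]
   [-0.2, 0.32,
[... 409 characters left out ...]
14, 2.21, 1.36, 0.37, 1.42]
1
   45
   [0.14, 0.45, 1.68, 0.0, 1.01, 2.49]
   [-0.02, 0.29, 1.89, 0.37, 0.75, 2.1]
   [-0.17, 0.22, 2.03, 0.82, 0.69, 1.59]
   [-0.28, 0.21, 2.12, 1.14, 0.75, 1.22]
1
   60
   [0.18, 0.42, 1.74, 0.0, 0.99, 2.27]
   [-0.01, 0.28, 1.89, 0.41, 0.84, 1.82]
   [-0.19, 0.25, 1.99, 0.8, 0.86, 1.38]
   [-0.31, 0.26, 2.04, 1.02, 0.95, 1.11]
1
   75
   [0.21, 0.37, 1.81, 0.0, 0.96, 2.04]
   [-0.01, 0.28, 1.89, 0.43, 0.92, 1.57]
   [-0.2, 0.28, 1.94, 0.74, 1.02, 1.2]
   [-0.32, 0.32, 1.96, 0.9, 1.13, 1.0]
1
   90
   [0.23, 0.33, 1.88, -0.0, 0.94, 1.8]
   [-0.01, 0.28, 1.89, 0.42, 1.01, 1.33]
   [-0.2, 0.32, 1.89, 0.66, 1.17, 1.04]
   [-0.31, 0.37, 1.87, 0.78, 1.29, 0.89]
```

```bash
python3 - <<'E'
from h import *
fingers.grip(0.6,60)
o=HND-.12*np.array([np.cos(TRA),np.sin(TRA)])
p,q=tcp_tray([*o,.12],TRA,0,0); r.move_pose(p,q)
p,q=tcp_tray([*o,.004],TRA,0,0); print(r.move_straight(p,velocity=.15,until_force=12))
fingers.grip(0.0,60); s=r.read_state(); print(s['finger_gap'],s['eef_pos'],s['wrist_force'],s['clock'])
p,q=tcp_tray([*o,.16],TRA,0,0); r.move_straight(p,velocity=.12)
ph=np.radians(60); sp=JAR+.018*np.array([np.cos(ph),np.sin(ph)])
p,q=tcp_tray([*sp,.15],ph,0,0); r.move_straight(p,q,velocity=.15)
s=r.read_state(); print(s['finger_gap'],s['eef_pos'],s['wrist_force'],s['clock'])
c=cam('scene','s1'); d=cam('top','t1')
a=cv2.resize(c['color'][140:340,260:500],(480,400)); b=cv2.resize(d['color'][170:290,230:320],(300,400))
cv2.imwrite('pics/c3.png',np.hstack([a,b]))
E
```

```text
False
0.13384385525637832 [0.59176201 0.2969551  0.03606795] [-0.40176184  0.17862917  6.55367821] 3.5583
0.13020366638084788 [0.59975403 0.10932301 0.1809255 ] [-0.04647226 -0.6893789  -2.58852085] 6.4167
```

View pics/c3.png

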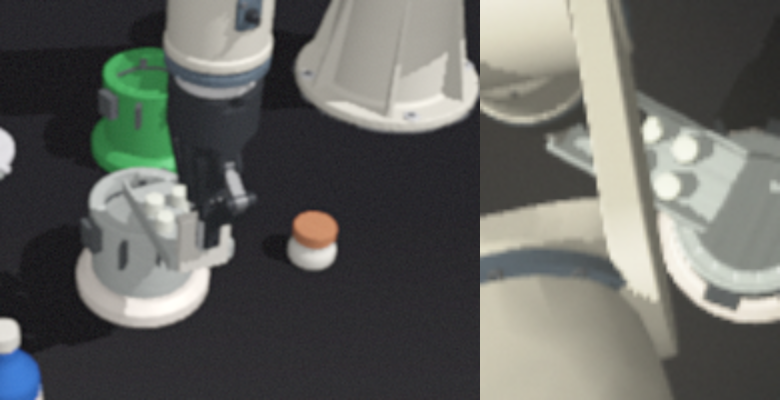

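The tray is level over the jar and its pebbles are still on it. I'll pour in gradual steps.

```bash
python3 - <<'E'
from h import *
ph=np.radians(60); sp=JAR+.018*np.array([np.cos(ph),np.sin(ph)])
r.move_straight(*tcp_tray([*sp,.130],ph,np.radians(8),0),velocity=.08)
for th,v in((16,.07),(21,.03),(24,.03),(27,.03),(31,.04),(36,.05),(41,.05),(45,.05)):
    r.move_straight(*tcp_tray([*sp,.130],ph,np.radians(th),0),velocity=v)
r.dwell(.4)
s=r.read_state(); print(s['finger_gap'],s['wrist_force'],s['clock'],s['qpos'].round(2))
c=cam('scene','s2'); d=cam('top','t2')
a=cv2.resize(c['color'][140:340,260:500],(480,400)); b=cv2.resize(d['color'][170:290,240:360],(400,400))[:,:320]
cv2.imwrite('pics/c4.png',np.hstack([a,b]))
E
```

```text
0.13288834932345667 [-0.33717421  0.35280953 -2.12349205] 10.275 [-0.31  0.25  2.04  1.01  0.96 -2.02]
```

View pics/c4.png

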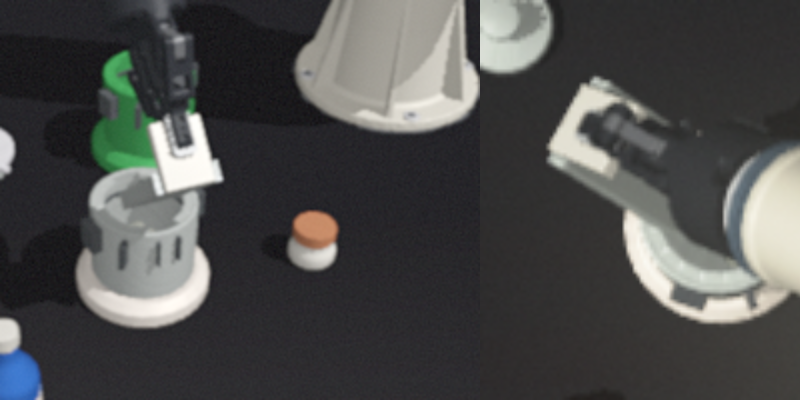

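```bash
python3 - <<'E'
from h import *
ph=np.radians(60); sp=JAR+.018*np.array([np.cos(ph),np.sin(ph)])
for th,z in((30,.14),(15,.15),(0,.16)):
    r.move_straight(*tcp_tray([*sp,z],ph,np.radians(th),0),velocity=.15)
o=HND-.12*np.array([np.cos(TRA),np.sin(TRA)])
r.move_straight(*tcp_tray([*o,.15],TRA,0,0),velocity=.2)
s=r.read_state(); print(s['wrist_force'],s['clock'])
c=cam('scene','s3'); d=cam('top','t3')
a=cv2.resize(c['color'][180:420,260:500],(400,400)); b=cv2.resize(d['color'][190:280,270:360],(400,400))
cv2.imwrite('pics/c5.png',np.hstack([a,b]))
E
```

```text
[ 0.04462277  0.34374395 -2.16316159] 12.9083
```

View pics/c5.png

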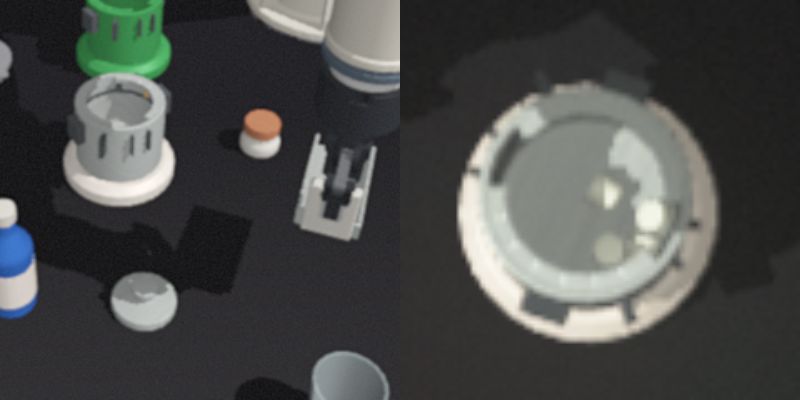

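The jar shows about four pebbles, at (605,192), (650,215), (607,248) and (648,240). The tray has two white spots at (320,185) and (357,187), so I'll enlarge both.

```bash
python3 - <<'E'
from h import *
s=cv2.imread('pics/s3.png');t=cv2.imread('pics/t3.png')
a=cv2.resize(s[250:330,430:500],(440,503),interpolation=cv2.INTER_CUBIC)
b=cv2.resize(t[220:255,295:330],(350,350),interpolation=cv2.INTER_CUBIC)
o=np.zeros((503,800,3),np.uint8);o[:,:440]=a;o[:350,445:795]=b
cv2.imwrite('pics/c6.png',o)
E
```

```text
(no output)
```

View pics/c6.png

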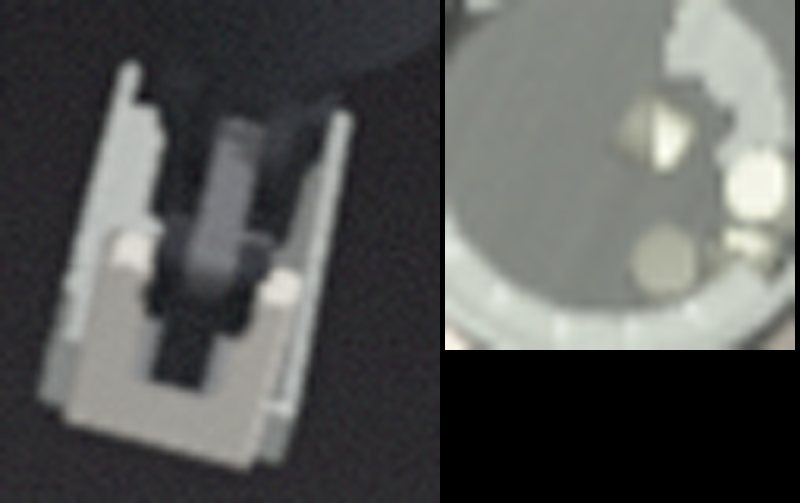

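The white spots are only the lit top corners of the handle plate, so the tray is empty and the jar shows four pebbles. Next I'll set the tray down and fetch the lid.

```bash
python3 - <<'E'
from h import *
S=lambda m:(lambda s:print(m,s['finger_gap'].round(3),s['eef_pos'].round(4),s['wrist_force'].round(2),round(s['clock'],2)))(r.read_state())
o=HND-.12*np.array([np.cos(TRA),np.sin(TRA)])
p,q=tcp_tray([*o,.02],TRA,0,0); r.move_straight(p,velocity=.15)
p[2]=.0355; print(r.move_straight(p,velocity=.03,until_force=5)); S('down')
fingers.grip(0.6,60); p[2]=.25; r.move_straight(p,velocity=.2)
q=Q(down(LIDA-np.pi/2))
r.move_pose([*LID,.25],q); r.move_straight([*LID,.12],velocity=.2)
c=cam('wrist','w1'); d=cam('scene','s4')
print(proj('w1',[[*LID,.07]]))
r.move_straight([*LID,.043],velocity=.08,until_force=10); S('at lid')
fingers.grip(0.0,100); S('gripped')
r.move_straight([*LID,.2],velocity=.15); S('lifted')
q=Q(down(NOTCH-np.pi/2)); r.move_straight([*JAR,.2],q,velocity=.2); S('over jar')
e=cam('scene','s5'); f=cam('top','t5')
o=np.zeros((600,800,3),np.uint8)
o[:300,:400]=cv2.resize(c['color'],(400,300)); o[:300,400:]=cv2.resize(d['color'][180:420,260:580],(400,300))
o[300:,:400]=cv2.resize(e['color'][130:310,240:480],(400,300)); o[300:,400:]=cv2.resize(f['color'][170:290,230:390],(400,300))
cv2.imwrite('pics/c7.png',o)
E
```

```text
TrueTraceback (most recent call last):
  File "<stdin>", line 5, in <module>
  File "<stdin>", line 2, in <lambda>
  File "<stdin>", line 2, in <lambda>
AttributeError: 'float' object has no attribute 'round'
```

```bash
cat >> h.py <<'E'
def S(m):
    s=r.read_state(); print(m,round(float(s['finger_gap']),3),np.round(s['eef_pos'],4),np.round(s['wrist_force'],2),np.round(s['moment'],2),round(s['clock'],2)); return s
E
python3 - <<'E'
from h import *
p=np.array(S('down')['eef_pos']); assert p[2]<.04
fingers.grip(0.6,60); p[2]=.25; r.move_straight(p,velocity=.2)
q=Q(down(LIDA-np.pi/2))
r.move_pose([*LID,.25],q); r.move_straight([*LID,.12],velocity=.2)
c=cam('wrist','w1'); d=cam('scene','s4')
print(proj('w1',[[*LID,.07]]))
r.move_straight([*LID,.043],velocity=.08,until_force=10); S('at lid')
fingers.grip(0.0,100); S('gripped')
r.move_straight([*LID,.2],velocity=.15); S('lifted')
q=Q(down(NOTCH-np.pi/2)); r.move_straight([*JAR,.2],q,velocity=.2); S('over jar')
e=cam('scene','s5'); f=cam('top','t5')
o=np.zeros((600,800,3),np.uint8)
o[:300,:400]=cv2.resize(c['color'],(400,300)); o[:300,400:]=cv2.resize(d['color'][180:420,260:580],(400,300))
o[300:,:400]=cv2.resize(e['color'][130:310,240:480],(400,300)); o[300:,400:]=cv2.resize(f['color'][170:290,230:390],(400,300))
cv2.imwrite('pics/c7.png',o)
E
```

```text
down 0.132 [0.5909 0.2965 0.036 ] [-0.95 -0.92  5.85] [-0.07  0.1   0.02] 14.53
[[316.26002364 267.57518501]]
at lid 0.595 [ 0.5098 -0.3     0.0435] [ 0.11 -0.21  0.14] [-0.02  0.03  0.  ] 20.39
gripped 0.147 [ 0.5098 -0.3     0.0435] [ 0.7  -0.11  4.7 ] [ 0.01  0.04 -0.06] 20.82
lifted 0.15 [ 0.5088 -0.2994  0.199 ] [ 0.4   0.05 -2.71] [-0.01  0.02 -0.05] 22.02
over jar 0.15 [ 0.5307 -0.0111  0.1999] [-0.28  0.43 -2.33] [-0.02  0.02  0.05] 23.62
```

View pics/c7.png

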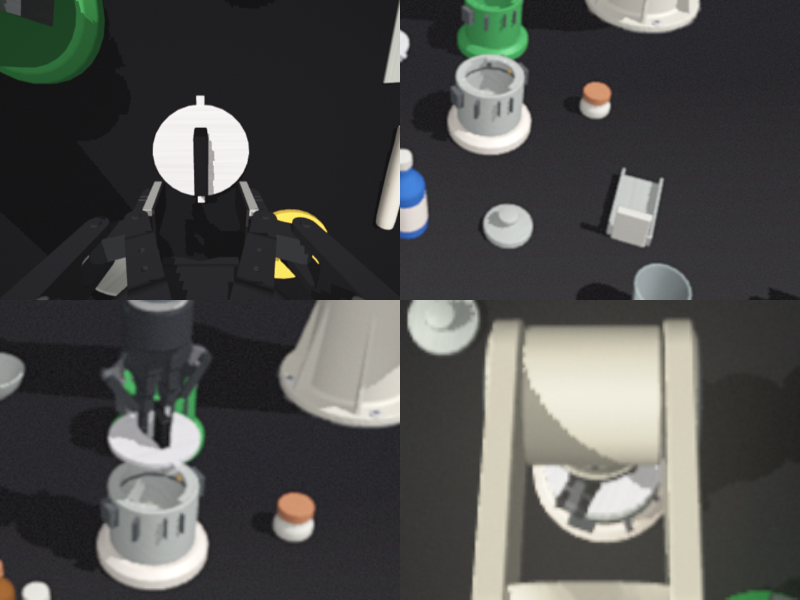

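The tray stands flat and empty and the lid is held. In the wrist tile the disc spans columns 153–249 and rows 104–197, with noses at (200,97) and (201,202). I'll compute the lid centre from that.

```bash
python3 - <<'E'
from h import *
g=lambda u,v,z=.03:px('w1',u*1.6+.3,v*1.6+.3,z)
print(g(153,151),g(249,151),g(201,104),g(201,97,.028),g(201,202,.028), g(200,128,.07),g(200,196,.07))
im=cv2.imread('pics/w1.png'); m=(im.min(2)>170).astype(np.uint8)
n,l,st,ce=cv2.connectedComponentsWithStats(m); i=1+np.argmax(st[1:,4]); print(st[i],ce[i])
print(proj('w1',[[*LID,.03],[LID[0],LID[1]+.054,.03],[LID[0],LID[1]-.054,.03],[LID[0]+.054,LID[1],.03],[LID[0]-.054,LID[1],.03]]))
E
```

```text
[ 0.45947929 -0.29867374  0.03      ] [ 0.56644107 -0.29694114  0.03      ] [ 0.51198089 -0.24610551  0.03      ] [ 0.51186655 -0.23918388  0.028     ] [ 0.51416399 -0.36451197  0.028     ] [ 0.51114028 -0.26221434  0.07      ] [ 0.51229622 -0.33077981  0.07      ]
[  245   153   153   159 14476] [320.21939762 234.54151699]
[[316.79466703 244.5146502 ]
 [317.92976454 166.1553793 ]
 [315.81034001 312.46577008]
 [393.99666856 245.69004214]
 [239.32264167 243.33514717]]
```

The lid sits centred in the grip to about 1 mm along the bar. Now I'll lower it with force sensing.

```bash
python3 - <<'E'
from h import *
r.move_straight([*JAR,.16],velocity=.1); S('above')
print(r.move_straight([*JAR,.132],velocity=.03,until_force=8)); S('contact')
E
```

```text
above 0.151 [ 0.5309 -0.0107  0.16  ] [ 0.2   0.43 -3.  ] [ 0.02 -0.02  0.  ] 24.27
True
contact 0.152 [ 0.5306 -0.0106  0.1354] [-0.79  0.17  4.73] [0.09 0.21 0.04] 25.04
```

Seated at z 0.1354, where 0.1355 was expected. Now I'll turn it clockwise in small steps.

```bash
python3 - <<'E'
from h import *
for a in (3,6,10,15,20,25,30,35,40):
    r.move_straight([*JAR,.1350],Q(down(NOTCH-np.pi/2-np.radians(a))),velocity=.03)
    s=S(a); 
    y=Rq(s['tool_rot']).apply([1,0,0]); print('  turn',round(64.5-90-np.degrees(np.arctan2(y[1],y[0])),2))
    if np.linalg.norm(s['wrist_force'])>25: print('STOP');break
E
```

```text
3 0.147 [ 0.5313 -0.0107  0.1355] [-0.59  0.35  5.62] [ 0.03  0.43 -0.14] 25.29
  turn 3.01
6 0.152 [ 0.5313 -0.0107  0.1354] [-0.58 -1.05  5.21] [ 0.01  0.33 -0.12] 25.54
  turn 6.0
10 0.146 [ 0.5314 -0.0107  0.1354] [-0.88 -0.97  5.56] [-0.02  0.3  -0.03] 25.79
  turn 10.0
15 0.151 [ 0.5314 -0.0107  0.1354] [-0.13 -0.52  4.92] [-0.01  0.27 -0.09] 26.04
  turn 14.99
20 0.15 [ 0.5314 -0.0107  0.1354] [-0.19 -1.49  5.58] [-0.03  0.21 -0.06] 26.29
  turn 19.98
25 0.151 [ 0.5314 -0.0107  0.1354] [-0.3  -1.43  5.82] [-0.05  0.22 -0.09] 26.54
  turn 24.98
30 0.15 [ 0.5315 -0.0108  0.1354] [ 0.02 -1.7   5.07] [-0.06  0.19 -0.02] 26.79
  turn 29.98
35 0.146 [ 0.5315 -0.0108  0.1355] [ 0.06 -1.91  5.1 ] [-0.09  0.2  -0.02] 27.04
  turn 34.97
40 0.152 [ 0.5315 -0.0109  0.1354] [-0.1  -1.58  4.73] [-0.11  0.1  -0.  ] 27.29
  turn 39.97
```

```bash
python3 - <<'E'
from h import *
for a in (42.5,45):
    r.move_straight([*JAR,.1350],Q(down(NOTCH-np.pi/2-np.radians(a))),velocity=.03)
r.dwell(1); S('end')
c=cam('scene','s6'); d=cam('top','t6')
a=cv2.resize(c['color'][205:305,280:380],(500,500),interpolation=cv2.INTER_CUBIC); b=cv2.resize(d['color'][190:280,285:339],(300,500),interpolation=cv2.INTER_CUBIC)
for z,al in ((.118,19.5),(.104,19.5),(.118,199.5)):
    t=np.radians(al); print(proj('s6',[[*(JAR+.063*np.array([np.cos(t),np.sin(t)])),z]]))
cv2.imwrite('pics/c8.png',np.hstack([a,b]))
E
```

```text
end 0.149 [ 0.5314 -0.011   0.1354] [-0.66 -2.62  5.54] [-0.25  0.28  0.08] 28.79
[[320.75292637 257.4927444 ]]
[[320.74131886 262.77141206]]
[[340.70145679 220.78158172]]
```

View pics/c8.png

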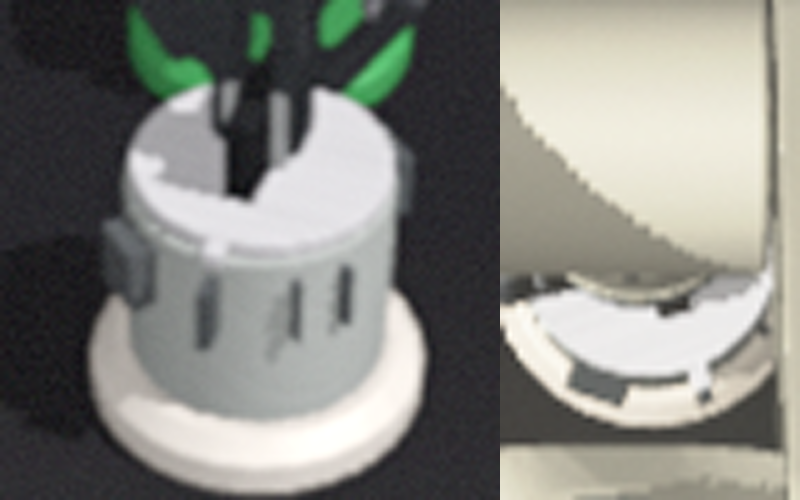

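The lid lies flat on the rim, and its nose sits right by the fin: nose (697,372) and fin (704,396) in the right tile. I'll do a numeric angle check, then hand in.

```bash
python3 - <<'E'
from h import *
J=np.array([.5306,-.0108])
for n,x,y,z in(('nose',697,376,.119),('fin',705,395,.105),('lock',599,387,.105)):
    p=px('t6',285+(x-500+.5)/5.556-.5,190+(y+.5)/5.556-.5,z)[:2]-J; print(n,np.hypot(*p),np.degrees(np.arctan2(p[1],p[0]))+180)
E
```

```text
nose 0.058609199129186156 18.144455083927454
fin 0.06639862438935416 18.772926916473523
lock 0.06261813168577794 339.0515029740611
```

```bash
python3 - <<'E'
from h import *
S('final'); r.finish_job()
E
```

```text
final 0.146 [ 0.5314 -0.011   0.1354] [-1.15 -2.92  5.99] [-0.2   0.24 -0.  ] 28.89
the job is handed in; nothing more can be done
```

I finished the job and handed it in at 28.9 s. All four pebbles are in the jar and the empty tray is back flat at its old spot. The lid is on the jar, turned clockwise to the half-turn mark, and still gripped.

**Last checks:**
- **Pebbles:** an enlarged view showed four in the jar and none on the tray. The wrist force dropped about 0.43 N over the pour where four pebbles should give 0.59 N, which disagrees slightly; I trusted the pictures.
- **Lid seating:** it seated at tool height 0.1354 m, where 0.1355 m was expected. The picture shows its disc flat on the rim, and the arm is pressing down with about 6 N.
- **Lid angle:** I turned the lid 45° from the notches (the last readout, at the 40° step, was 39.97°). In the top view its nose is at 18.1° and the fin at 18.8°, within about 1° and well short of the lock.
- **Everything else:** I did not touch the other things, and saw none disturbed in the pictures, but I did no separate final check of each one.

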